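# Feed a bar through the rolling mill's guard window and hold it at the nip

## Robot

A 6-joint arm with a two-finger parallel gripper is mounted at the origin on the work surface. World frame = base frame: x ahead of the robot, y to its left, z up, the work surface at z = 0. Lengths are in mm, angles in rad, forces in N, time in s.
With the tool pointing down it reaches from about 400 to 925 mm from the base axis. Payload 12.5 kg.
Tool frame: the origin (TCP) lies on the mounting face of the last link; the fingertips stand 190 mm ahead of it and the grasp point (between the pads) lies 171 mm ahead of it (env.tcp_to_tips is the distance from the TCP to the fingertips, in mm); x points along the fingers, y is the direction in which the jaws open and shut, and the axes are right-handed (so a half turn about x gives the same grasp; the last joint's range is limited). The gripper opens to 95 mm and grips with 3 to 60 N. Pads are 20 mm wide; open, the fingers measure 119 mm over their backs; the gripper's body (75 mm by 180 mm) begins 59 mm behind the grasp point.
Start: joints at [-1.392, 0.491, 1.559, -0, 1.092, -0.106], TCP at [175.623, -599.818, 404.761] pointing down, gripper open.
Joint ranges: [-3.1, 3.1], [-0.84, 2.19], [0.05, 2.79], [-1.13, 4.28], [0.06, 2.93], [-2.69, 2.69]. Speed limits (rad/s): [2.22, 2.22, 2.79, 3.14, 3.14, 3.14].

## Interface

Orientations are given as [roll, pitch, yaw] about the fixed x, y, z axes, in that order (R = Rz(yaw) Ry(pitch) Rx(roll)).
In Python, from cell import monitor, cams, job, env gives the robot as it stands. The module is installed in compiled form; this text tells all that it offers.
- The arm moves only by the tool apply_moves, never from a script. Its argument "series" is a list of rows, each a list of 3 entries, a list of its own where there are three numbers: the closure, from -1 (fully open) to 1 (shut), so that 0 is half open, then the shift along the tool's x, y, z in cm, then the turn about the tool's x in rad. A call has 1 to 20 rows; each row is the pose to reach, as a shift and turn from the pose commanded when the call began, along the tool's axes at that moment; what a row does not reach only later rows make up. A row lasts 1/8 s, in which the tool goes at most 62.5 mm and 10.7 degrees, less where a joint would pass 70% of its speed; a pose out of reach is approached as far as the arm can. A call with a gripper value outside its range is refused whole. The fingers move at their own pace and stop on an object; the grip force is fixed at half the most. Time passes only in rows, so rows that repeat a pose let the fingers close. It gives the time, the measured TCP pose, the force and the opening at its end, in the units of the state.
- monitor.state(): the state, without advancing time (a new reading comes with each control period).
- cams.read_camera(name): name is "side" or "top"; returns a dict with "image" (480x640x3 uint8, red, green, blue), "fx", "fy", "cx", "cy" (pixels), "k1" (the pictures are not rectified: a ray, as slopes to the right and down, at radius r is drawn at 1 + k1 r^2 times it, then the intrinsics apply), "position" and "orientation" of the camera in the world. Camera axes: x right, y down, z forward; pixel columns grow to the right and rows downward; lengths in mm; the calibration is good to about 2 mm. A picture is of the moment at which its call begins. There is no depth.
- job.job_done(): hands the job in, once; it reports no verdict.
The state is a dict: "t": time; "joints": joint angles; "qvel": joint speeds; "tau": joint torques, N m; "eef_pos": TCP position; "tcp_rot": TCP orientation; "ft_force": force on the tool from outside, world axes, zero at the start; "moment": the same for the moment, N m; "opening": opening from 0.0 (shut) to 1.0 (fully open).
Only numpy, scipy, OpenCV 4.12 (cv2) and the standard library are available. Lean on these libraries where they do the work, as an engineer would, in place of code of your own. Each camera call takes 0.05 s, during which the arm holds its last target. There are 200 camera calls.

## Task

Pick up the silver bar that has the forged, tapered nose and pass it nose first and level through the feed window in the guard of the rolling mill, until the nose meets the rolls at the nip. Finish while still holding the bar there in the gripper, clear of the bench, with a light steady push against the rolls (a few newtons, not over 30), ready for me to start the mill. Leave the other things on the bench where they are.

Things in the scene. Friction and masses are not known exactly. Their poses are not given: they have to be found in the camera images.
- bar: the bar to be rolled: flat silver bar 150 mm long (x), 22 wide (y), 8 thick (z), 0.2 to 0.32 kg. Its last 28 mm towards +x are forged to a nose narrowing evenly to 12 mm wide, 6 mm thick; the -x end is cut square. Origin: middle of length and width, on its underside. Lies flat; nose points away from the robot, left, towards the robot or anything between; may trade places with the square-ended bar
- bar_nose (a point): centre of the flat tip of the bar's nose: 75 mm from the bar's origin along its x, at half its thickness
- mill: motorised rolling mill bolted to the bench, 170 x 215 mm, 250 high. Origin on the bench under the nip; its x is the feed direction (level, into the mill), within 0.3 rad of world +y; z up. The base plate (24 mm high) reaches 75 mm before the nip, the guard 63 mm; frames, yoke and screw handle (to 250 mm high) at most 35 mm; gearbox and motor on the side away from the robot
- mill_window (a point): centre of the guard's only feed window, in the outer face of its raised frame (44 x 30 mm outside), 95 mm above the bench, 63 mm before the nip. The opening is 24 mm wide, 10 high, 13 deep. The guard is an upright 5 mm sheet 132 mm wide, from 40 to 148 mm above the bench. Axes as mill
- mill_nip (a point): centre of the nip, midway between the two rolls on the feed line, 95 mm above the bench; axes as mill
- rolls: the mill's two steel rolls, one above the other, 50 mm in diameter, 96 mm long, lying across the feed direction with a 2 mm gap; locked by the gearbox and rigid. Frame as mill. A bar on the feed line meets both rolls when the tip of its nose is about 10 mm before mill_nip
- square_bar: bystander: silver bar 120 x 30 x 8 mm with two plain square ends; not for this job. Origin: centre of its underside, x along its length
- pliers: bystander: hand pliers with red handles, about 165 mm long, 14 mm high, lying flat. Origin on the bench near the pivot, x towards the jaws
- file: bystander: flat hand file with a wooden handle, 280 mm long, 24 mm high. Origin on the bench under its middle, x towards the blade's tip
- hammer: bystander: small hammer with a wooden handle, 220 mm long, 26 mm high. Origin on the bench under its middle, x towards the head
- bench_block: bystander: flat square steel bench block 64 x 64 x 19 mm. Origin: centre of its underside
- calipers: bystander: steel sliding calipers, 160 mm long, 9 mm high, lying flat. Origin on the bench under the middle of the beam
- tin: bystander: small round metal tin, 64 mm across, 25 mm high. Origin: centre of its underside
Mind the look-alikes: they are no part of the job. Leave any brown or yellow look-alike of the bar alone.

How it is judged:
By the outcome, as a careful person would: the job done as asked, in the order asked, and still so for the second after the job is handed in, while the arm keeps its last pose, push and grip.
It also fails if it takes over 51 s, if anything falls off the work surface, if the arm or the gripper's body presses on something with over 40 N, if the wrist force passes 120 N, or if a joint passes its speed limit or range.

## Working session

There is one attempt and no reset: what is moved stays moved. The work goes in short steps, Python scripts to look and compute and a tool call to move; the robot and the scene stay as the last step left them, time stands still between calls to the robot, and variables do not carry over. Pictures are saved under pics/ and viewed, about 8 in all and at most 12, crops included, and the job is handed in when it is done.

Besides the shell and the picture viewer there is one more tool, called by a JSON object that holds its "fn" and its "kwargs". apply_moves: Moves the arm, as the interface text tells. Its arguments: {"type":"object","properties":{"series":{"type":"array"}},"required":["series"]}

```bash
mkdir -p pics; ls; cat > h.py <<'E'
import numpy as np, cv2, json
from scipy.spatial.transform import Rotation as R
from cell import monitor, cams, job, env
def rot(c):
    o=np.array(c["orientation"],float)
    return o if o.shape==(3,3) else R.from_euler('xyz',o).as_matrix()
def snap(name,fn):
    c=cams.read_camera(name); im=c.pop("image"); cv2.imwrite(f"pics/{fn}.png",im[:,:,::-1])
    json.dump({k:(np.array(v).tolist()) for k,v in c.items()},open(f"pics/{fn}.json","w")); return c
def load(fn): return json.load(open(f"pics/{fn}.json"))
def K(c): return np.array([[c["fx"],0,c["cx"]],[0,c["fy"],c["cy"]],[0,0,1.]]), np.array([c["k1"],0,0,0,0])
def px2w(c,uv,z):
    k,d=K(c); p=cv2.undistortPoints(np.array(uv,float).reshape(-1,1,2),k,d).reshape(-1,2)
    r=np.c_[p,np.ones(len(p))]@rot(c).T; o=np.array(c["position"]); return o+r*((z-o[2])/r[:,2])[:,None]
def w2px(c,P):
    k,d=K(c); M=rot(c).T; rv,_=cv2.Rodrigues(M); t=-M@np.array(c["position"])
    return cv2.projectPoints(np.array(P,float).reshape(-1,1,3),rv,t,k,d)[0].reshape(-1,2)
E
python3 - <<'E'
from h import *
for n in("top","side"): print(n,snap(n,n+"0"))
print(monitor.state(), env.tcp_to_tips)
E
```

```text
pics
top {'fx': 474.8052736316986, 'fy': 474.8052736316986, 'cx': 313.5269716573694, 'cy': 239.84429455079967, 'k1': -0.043568533279253856, 'position': array([ 427.0160075 ,  -78.23457029, 1004.2100613 ]), 'orientation': array([-3.07945563, -0.01988362, -1.59235984])}
side {'fx': 446.88372685190694, 'fy': 446.88372685190694, 'cx': 320.7534605405452, 'cy': 233.65478660240302, 'k1': -0.10190663808580597, 'position': array([ 460.31141142, -869.45318965,  799.35962985]), 'orientation': array([-2.28431892,  0.01627735, -0.04793988])}
{'t': 0.1, 'joints': array([-1.39158938e+00,  4.91463653e-01,  1.55939783e+00, -4.13144268e-05,
        1.09167437e+00, -1.05572682e-01]), 'qvel': array([ 7.71562101e-04, -2.14986349e-03, -1.39310368e-03,  7.30025364e-04,
        1.11026564e-05, -4.77879311e-05]), 'tau': array([ 4.90995735e-03, -6.13622832e+01, -2.58605880e+01,  6.94875629e-02,
        4.70440881e-02, -5.70591578e-05]), 'eef_pos': array([ 175.62023156, -599.78215005,  404.23901734]), 'tcp_rot': array([-1.63753758,  1.56985241,  1.78885377]), 'ft_force': array([0.68285892, 0.41520578, 0.22761023]), 'moment': array([-0.02870118, -0.00896713,  0.00613725]), 'opening': 0.9982964489744565} 190.1
```

View pics/top0.png

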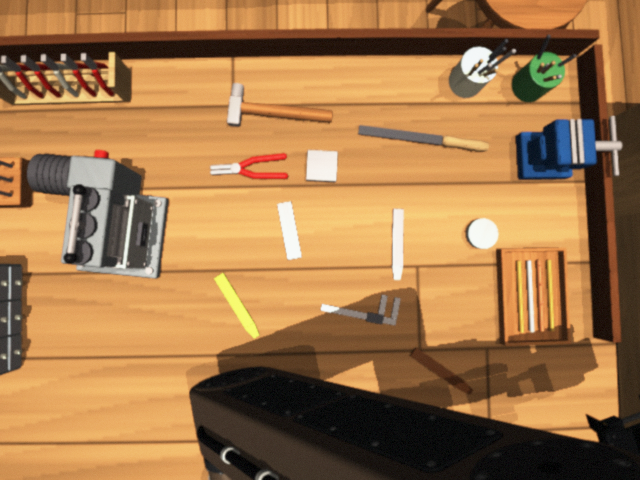

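View pics/side0.png

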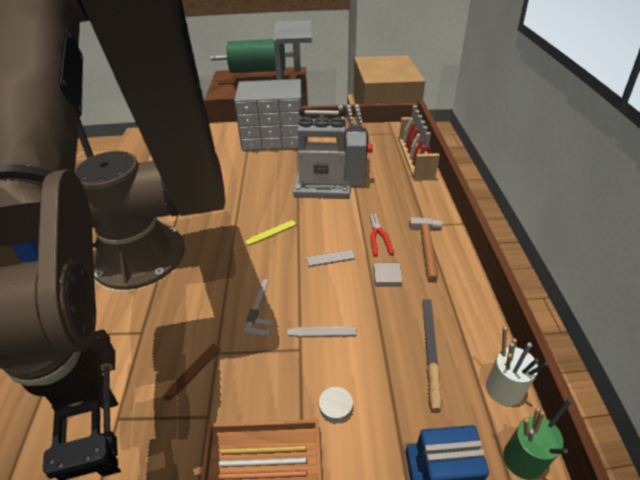

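Candidates (top): silver bar at (398,244), square silver bar at (289,230), yellow one at (237,305), brown one at (442,370), and rods in the tray. The long, slim silver one at (398,244) fits; I'll check its ends and the mill close up.

```bash
python3 - <<'E'
import cv2,numpy as np
t=cv2.imread("pics/top0.png");s=cv2.imread("pics/side0.png")
a=cv2.resize(t[200:290,370:430],None,fx=5,fy=5,interpolation=cv2.INTER_CUBIC) #300x450
b=cv2.resize(s[315:350,275:370],None,fx=4,fy=4,interpolation=cv2.INTER_CUBIC) #380x140
m=cv2.resize(s[95:205,285:380],None,fx=4.,fy=4.,interpolation=cv2.INTER_CUBIC) #380x440
o=np.zeros((590,690,3),np.uint8);o[:450,:300]=a;o[:140,305:685]=b;o[145:585,305:685]=m
cv2.imwrite("pics/crop1.png",o)
E
```

```text
(no output)
```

View pics/crop1.png

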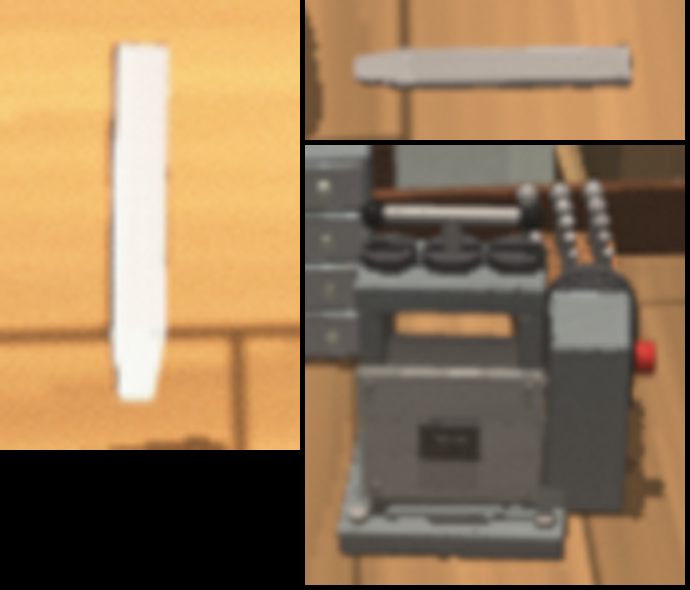

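Crop: the bar at top (398,244) has a tapered nose at its lower end (toward the robot, −x); the square end is at (398,209). The mill window is at side pixel (321,169).

```bash
python3 - <<'E'
from h import *
np.set_printoptions(precision=1,suppress=True)
t=load("top0");s=load("side0")
print("bar sq,nose top",px2w(t,[(398.2,208.6),(397.0,279.6)],8)); print("side",px2w(s,[(356,330.3),(287.5,332)],8))
print("corner sq",px2w(t,[(393,208.6),(403.3,208.6)],8))
print("guard top side",px2w(s,[(298,151.7),(345,152.7)],148))
print("base bottom side",px2w(s,[(293.7,197.5),(349.5,197.7)],0))
print("base top topcam",px2w(t,[(168,197),(158,277)],24))
print("window plane-z95 side",px2w(s,[(321,169.3)],95))
print("sq bar",px2w(t,[(285,203),(294,258)],8)," yellow",px2w(t,[(219,277),(254,336)],8))
st=monitor.state();print(R.from_euler('xyz',st["tcp_rot"]).as_matrix())
im=cv2.imread("pics/top0.png")
a=cv2.resize(im[170:290,60:180],None,fx=4.5,fy=4.5,interpolation=cv2.INTER_CUBIC)
cv2.imwrite("pics/crop2.png",a)
E
```

```text
bar sq,nose top [[ 551.3 -280.5    8. ]
 [ 401.3 -273.1    8. ]]
side [[ 552.3 -280.9    8. ]
 [ 403.6 -276.5    8. ]]
corner sq [[ 551.5 -269.4    8. ]
 [ 551.1 -291.4    8. ]]
guard top side [[438.3 242.7 148. ]
 [570.9 227.2 148. ]]
base bottom side [[417.9 225.9   0. ]
 [585.9 213.1   0. ]]
base top topcam [[582.9 201.3  24. ]
 [417.6 222.3  24. ]]
window plane-z95 side [[502.2 228.3  95. ]]
sq bar [[567.7 -40.8   8. ]
 [451.3 -57.6   8. ]]  yellow [[414.9  99.7   8. ]
 [291.1  28.5   8. ]]
[[-0.   0.3 -1. ]
 [ 0.  -1.  -0.3]
 [-1.  -0.  -0. ]]
```

View pics/crop2.png

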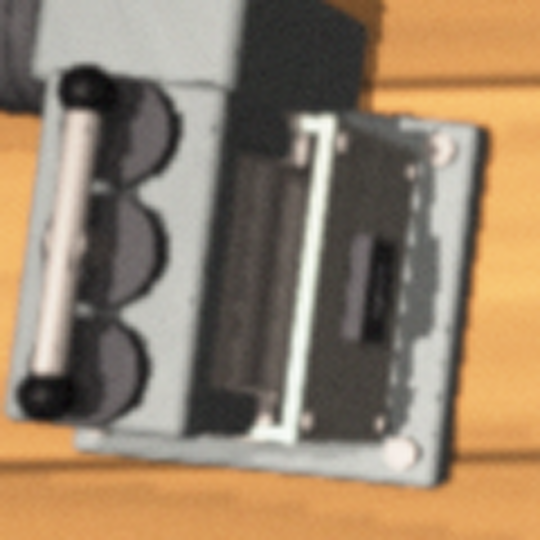

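```bash
cat >> h.py <<'E'
def tomove(target,yaw_y):
    "target TCP xyz (mm), wanted world angle of tool y (rad) -> shift cm, turn"
    st=monitor.state(); M=R.from_euler('xyz',st["tcp_rot"]).as_matrix(); y=M[:,1]
    d=M.T@(np.array(target)-st["eef_pos"])/10; a=-(yaw_y-np.arctan2(y[1],y[0]))
    return np.round(d,3), (a+np.pi)%(2*np.pi)-np.pi, st["eef_pos"], np.arctan2(y[1],y[0])
E
python3 - <<'E'
from h import *
np.set_printoptions(precision=2,suppress=True)
t=load("top0");s=load("side0")
c=lambda x,y:((x+.5)/4.5-.5+60,(y+.5)/4.5-.5+170)
def ln(n,P): print(n,P.round(1).tolist(),"edge ang",np.arctan2(*(P[0]-P[1])[[1,0]]))
ln("base front top24",px2w(t,[c(487,128),c(444,487)],24))
ln("guard top 148",px2w(t,[c(337,118),c(296,441)],148))
ln("frame top110 outer",px2w(t,[c(370,238),c(362,342)],110))
ln("frame top110 inner",px2w(t,[c(357,236),c(343,338)],110))
print(tomove([497,-278.3,300],np.pi/2-.04))
E
```

```text
base front top24 [[580.7, 201.7, 24.0], [415.8, 221.8, 24.0]] edge ang -0.12130588491644803
guard top 148 [[566.6, 227.0, 148.0], [436.8, 243.2, 148.0]] edge ang -0.12390730806007604
frame top110 outer [[521.7, 226.4, 110.0], [478.0, 229.7, 110.0]] edge ang -0.07564873091079112
frame top110 inner [[522.6, 231.9, 110.0], [479.9, 237.7, 110.0]] edge ang -0.1351686990022852
(array([ 10.45, -21.81, -39.88]), np.float64(-2.8167939312242676), array([ 175.62, -599.78,  404.24]), np.float64(-1.285997604429371))
```

{"fn": "apply_moves", "kwargs": {"series": [[-1, [0.7, -1.4, -2.5], -0.176], [-1, [1.3, -2.7, -5.0], -0.352], [-1, [2.0, -4.1, -7.5], -0.528], [-1, [2.6, -5.4, -10.0], -0.704], [-1, [3.3, -6.8, -12.5], -0.88], [-1, [3.9, -8.2, -15.0], -1.056], [-1, [4.6, -9.5, -17.5], -1.232], [-1, [5.2, -10.9, -19.9], -1.408], [-1, [5.9, -12.3, -22.4], -1.584], [-1, [6.5, -13.6, -24.9], -1.76], [-1, [7.2, -15.0, -27.4], -1.936], [-1, [7.8, -16.3, -29.9], -2.112], [-1, [8.5, -17.7, -32.4], -2.288], [-1, [9.1, -19.1, -34.9], -2.464], [-1, [9.8, -20.4, -37.4], -2.64], [-1, [10.45, -21.8, -39.9], -2.817], [-1, [10.45, -21.8, -39.9], -2.817], [-1, [10.45, -21.8, -39.9], -2.817]]}}

```text
t: 2.35
eef_pos: [497.0, -278.8, 300.2]
tcp_rot: [-3.108, 1.57, 3.133]
ft_force: [0.1, 0.4, -0.3]
opening: 0.999
```

```bash
python3 - <<'E'
from h import *
snap("top","top1");snap("side","side1")
a=cv2.imread("pics/side1.png");b=cv2.imread("pics/top1.png")
o=np.hstack([a[180:480,180:580],b[100:400,200:600]]);cv2.imwrite("pics/v1.png",o)
print(tomove([497,-278.3,192],np.pi/2-.04), monitor.state()["joints"])
E
```

```text
(array([10.838,  0.088,  0.016]), np.float64(-0.0024203831268940768), array([ 496.80000614, -279.15046907,  300.37910127]), np.float64(1.5283759436680024)) [-6.27813849e-01  5.40272730e-01  1.80325396e+00 -1.95002825e-04
  7.97943075e-01 -2.15605366e+00]
```

View pics/v1.png

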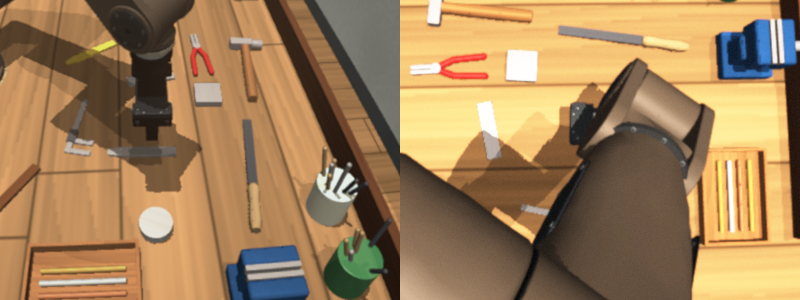

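{"fn": "apply_moves", "kwargs": {"series": [[-1, [3, 0, 0], 0], [-1, [6, 0, 0], 0], [-1, [8.5, 0, 0], 0], [-1, [10, 0, 0], 0], [-1, [10.8, 0, 0], 0], [-1, [10.8, 0, 0], 0], [0.3, [10.8, 0, 0], 0], [0.4, [10.8, 0, 0], 0], [0.5, [10.8, 0, 0], 0], [0.6, [10.8, 0, 0], 0], [1, [10.8, 0, 0], 0], [1, [10.8, 0, 0], 0], [1, [10.8, 0, 0], 0], [1, [10.8, 0, 0], 0], [1, [10.8, 0, 0], 0], [1, [10.8, 0, 0], 0]]}}

```text
t: 4.45
eef_pos: [497.3, -278.5, 192.2]
tcp_rot: [-2.117, 1.571, -2.157]
ft_force: [-0.8, 0.9, -0.1]
opening: 0.229
```

```bash
python3 - <<'E'
from h import *
print(tomove([486.3,104.3,284],-0.122))
E
```

```text
(array([-9.183, 38.205, -2.619]), np.float64(1.6531096231523357), array([ 497.30365122, -278.4911351 ,  192.20111028]), np.float64(1.5311096231523356))
```

{"fn": "apply_moves", "kwargs": {"series": [[1, [-1, 0, 0], 0], [1, [-3, 0, 0], 0], [1, [-6, 0, 0], 0], [1, [-8, 1, 0], 0.05], [1, [-9.2, 3, -0.2], 0.15], [1, [-9.2, 6, -0.4], 0.28], [1, [-9.2, 9, -0.6], 0.42], [1, [-9.2, 12, -0.8], 0.56], [1, [-9.2, 15, -1.0], 0.7], [1, [-9.2, 18, -1.2], 0.84], [1, [-9.2, 21, -1.5], 0.98], [1, [-9.2, 24.5, -1.8], 1.12], [1, [-9.2, 28, -2.0], 1.26], [1, [-9.2, 31, -2.2], 1.4], [1, [-9.2, 34, -2.4], 1.52], [1, [-9.2, 36.5, -2.5], 1.6], [1, [-9.2, 37.8, -2.6], 1.64], [1, [-9.2, 38.2, -2.6], 1.653], [1, [-9.2, 38.2, -2.6], 1.653], [1, [-9.2, 38.2, -2.6], 1.653]]}}

```text
t: 6.95
eef_pos: [486.6, 103.7, 284.3]
tcp_rot: [0.761, 1.571, -0.932]
ft_force: [-0.0, -0.3, -2.6]
opening: 0.227
```

```bash
python3 - <<'E'
from h import *
snap("top","top2");snap("side","side2")
a=cv2.imread("pics/side2.png");b=cv2.imread("pics/top2.png")
A=cv2.resize(a[90:290,240:400],None,fx=2.9,fy=2.9,interpolation=cv2.INTER_CUBIC)
B=cv2.resize(b[160:310,60:185],None,fx=2.6,fy=2.6,interpolation=cv2.INTER_CUBIC)
o=np.zeros((580,800,3),np.uint8);o[:580,:464]=A;o[:390,470:795]=B;cv2.imwrite("pics/v2.png",o)
M=R.from_euler('xyz',monitor.state()["tcp_rot"]).as_matrix();print(monitor.state()["eef_pos"],M.round(3))
E
```

```text
[486.57952677 103.75037057 284.22545444] [[-0.     0.993 -0.122]
 [-0.    -0.122 -0.993]
 [-1.    -0.     0.   ]]
```

View pics/v2.png

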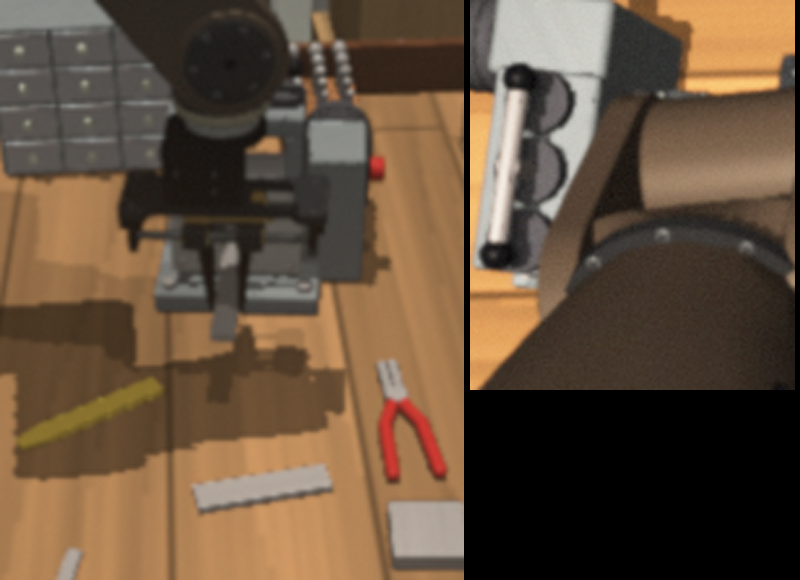

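```bash
python3 - <<'E'
from h import *
s=load("side2"); im=cv2.imread("pics/side2.png")
T=np.array([486.6,103.75,284.2]); f=np.array([.1217,.9926,0]); n=np.array([.9926,-.1217,0]); up=np.array([0,0,1.])
m=T-188.2*up
def bx(c,x,w,z): return [c+x*f+sw*w*n+sz*z*up for sw,sz in((-1,-1),(1,-1),(1,1),(-1,1))]
rear=bx(m,-55,11,4); tip=bx(m,95,6,3); mid=bx(m,67,11,4)
W=np.array([501.5,228.4,95]); fr=bx(W,0,22,15); op=bx(W,0,12,5)
x0,y0,x1,y1=285,140,355,215; k=8
o=cv2.resize(im[y0:y1,x0:x1],None,fx=k,fy=k,interpolation=cv2.INTER_CUBIC)
for q,col in((rear,(0,0,255)),(tip,(0,255,0)),(mid,(255,255,0)),(fr,(255,0,255))):
    p=((w2px(s,q)-[x0,y0]+.5)*k).round().astype(np.int32); cv2.polylines(o,[p.reshape(-1,1,2)],True,col,1)
cv2.imwrite("pics/v3.png",o); print(w2px(s,rear).round(1).tolist())
E
```

```text
[[311.5, 208.0], [320.0, 208.3], [319.9, 205.8], [311.4, 205.5]]
```

View pics/v3.png

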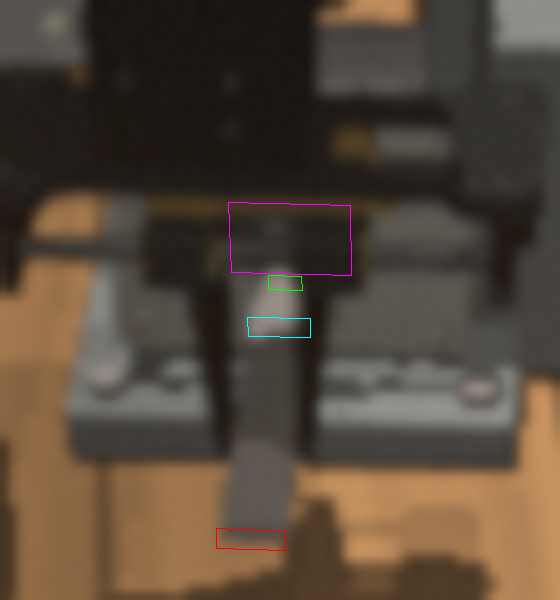

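```bash
python3 - <<'E'
from h import *
ims=[cams.read_camera("side")["image"].astype(float) for _ in range(4)]
im=np.mean(ims,0); s=load("side2")
sat=im.max(2)-im.min(2); g=im.mean(2)
print("sat"); 
for y in range(190,210): print(y,sat[y,307:326].round().astype(int))
print("grey")
for y in range(170,192,1): print(y,g[y,309:328].round().astype(int))
E
```

```text
sat
190 [ 4  5  4  5  7 13 12 10 11 11 12 12 12 12 11 11 12  7  5]
191 [ 4  5  4  4  6 12 13 11 12 11 12 11 12 11 10 11 12  6  5]
192 [ 5  4  4  5  8 12 13 12 11 11 11 11 12 11 10 12 13  7  4]
193 [ 6  6  6  6  9 12 13 11 12 12 11 11 11 12 11 12 13  9  6]
194 [ 7  6  6  7  8 11 12 12 12 12 12 12 12 11 10 12 13  9  7]
195 [ 6  6  6  6  7 10 12 12 12 13 13 13 12 12 11 12 11  8  6]
196 [ 9  8  9  8  9 12 11 12 13 14 14 14 12 12 11 11 10  7  6]
197 [36 36 36 35 36 34 22 14 13 13 14 13 13 12 16 26 23 15 14]
198 [72 72 71 70 71 64 40 19 13 13 13 12 13 14 29 55 56 50 54]
199 [82 82 81 81 80 71 41 18 13 13 13 13 12 14 35 70 80 81 88]
200 [82 82 82 82 80 66 34 16 13 13 14 13 12 15 38 74 87 90 98]
201 [82 82 81 81 79 62 32 15 12 13 14 13 12 16 40 71 82 85 89]
202 [82 82 82 82 78 57 28 14 13 14 14 13 12 19 43 59 62 61 63]
203 [82 82 82 82 76 50 24 14 13 14 13 12 12 22 49 57 50 44 45]
204 [83 83 82 82 76 49 22 14 13 13 13 13 12 23 52 55 46 42 40]
205 [82 82 82 82 76 48 21 12 12 12 12 12 12 19 39 45 42 41 40]
206 [82 83 82 82 76 52 27 18 16 15 14 15 16 21 32 39 40 41 40]
207 [83 83 83 82 78 65 50
[... 1134 characters left out ...]
 26 43 70 80]
183 [49 32 25 26 34 54 64 67 65 64 63 61 50 35 25 27 42 65 75]
184 [55 36 26 26 34 53 63 64 64 64 64 62 52 36 26 28 46 68 77]
185 [ 81  48  27  26  42  68  74  68  64  65  65  63  54  38  27  35  66  96
 106]
186 [ 89  56  30  26  43  72  75  68  65  64  64  63  56  39  27  40  76 104
 113]
187 [81 55 32 24 36 59 66 65 64 64 65 64 56 39 28 37 66 83 88]
188 [100  73  41  26  36  59  66  65  65  64  65  64  56  39  27  37  62  72
  74]
189 [113  86  49  28  37  61  67  65  65  64  65  64  56  39  28  43  77  89
  90]
190 [116  90  54  30  33  51  62  64  65  65  65  64  57  40  30  60 107 123
 123]
191 [109  90  56  31  32  48  60  64  65  65  65  64  57  39  31  65 115 131
 126]
```

{"fn": "apply_moves", "kwargs": {"series": [[1, [0.1, -0.08, 0], 0.012], [1, [0.1, -0.08, -0.8], 0.012], [1, [0.1, -0.08, -1.6], 0.012], [1, [0.1, -0.08, -2.4], 0.012], [1, [0.1, -0.08, -3.0], 0.012], [1, [0.1, -0.08, -3.4], 0.012], [1, [0.1, -0.08, -3.4], 0.012], [1, [0.1, -0.08, -3.4], 0.012]]}}

```text
t: 8.25
eef_pos: [489.8, 138.0, 283.2]
tcp_rot: [-0.305, 1.571, -2.01]
ft_force: [-0.5, 0.4, -1.7]
opening: 0.228
```

{"fn": "apply_moves", "kwargs": {"series": [[1, [0, 0, -0.3], 0], [1, [0, 0, -0.6], 0], [1, [0, 0, -0.9], 0], [1, [0, 0, -1.0], 0], [1, [0, 0, -1.0], 0]]}}

```text
t: 8.88
eef_pos: [491.2, 148.1, 283.2]
tcp_rot: [-0.518, 1.571, -2.222]
ft_force: [-0.8, -0.5, -3.4]
opening: 0.229
```

{"fn": "apply_moves", "kwargs": {"series": [[1, [0, 0, -0.3], 0], [1, [0, 0, -0.6], 0], [1, [0, 0, -0.8], 0], [1, [0, 0, -0.8], 0], [1, [0, 0, -0.8], 0]]}}

```text
t: 9.5
eef_pos: [492.1, 156.0, 283.1]
tcp_rot: [-1.305, 1.57, -3.01]
ft_force: [-3.0, 1.4, -2.1]
opening: 0.23
```

```bash
python3 - <<'E'
from h import *
F=[]
for i in range(6):
    cams.read_camera("side"); st=monitor.state(); F.append(np.r_[st["ft_force"],st["moment"]])
print(np.mean(F,0).round(3),np.std(F,0).round(2),st["eef_pos"])
E
```

```text
[-2.881  1.214 -2.289  0.177  0.451  0.208] [0.28 0.51 0.45 0.03 0.04 0.02] [492.19851418 155.91383098 283.16347034]
```

{"fn": "apply_moves", "kwargs": {"series": [[1, [0, -0.1, 0], 0], [1, [0, -0.15, 0], 0], [1, [0, -0.15, 0], 0], [1, [0, -0.15, 0], 0]]}}

```text
t: 10.3
eef_pos: [490.9, 156.1, 283.3]
tcp_rot: [1.697, 1.57, -0.008]
ft_force: [-0.8, 0.4, -2.5]
opening: 0.231
```

```bash
cat >> h.py <<'E'
def ft():
    F=[]
    for i in range(5):
        cams.read_camera("side"); st=monitor.state(); F.append(np.r_[st["ft_force"],st["moment"]])
    print(st["t"],np.mean(F,0).round(3),st["eef_pos"].round(1),st["opening"])
E
python3 -c "from h import *;ft()"
```

```text
10.55 [ 7.400e-02 -2.670e-01 -2.235e+00 -7.600e-02 -1.100e-01 -1.000e-03] [490.8 156.1 283.2] 0.22791787590206208
```

{"fn": "apply_moves", "kwargs": {"series": [[1, [0, -0.06, 0], 0], [1, [0, -0.06, -0.3], 0], [1, [0, -0.06, -0.6], 0], [1, [0, -0.06, -0.8], 0], [1, [0, -0.06, -0.8], 0]]}}

```text
t: 11.18
eef_pos: [491.3, 164.3, 283.2]
tcp_rot: [0.317, 1.571, -1.388]
ft_force: [-0.1, -0.2, -1.9]
opening: 0.227
```

```bash
python3 -c "from h import *;ft()"
```

```text
11.425 [-0.01  -0.213 -1.949 -0.061 -0.066 -0.021] [491.3 164.1 283.2] 0.22506474755940112
```

{"fn": "apply_moves", "kwargs": {"series": [[1, [0, 0, -0.3], 0], [1, [0, 0, -0.6], 0], [1, [0, 0, -0.9], 0], [1, [0, 0, -1.2], 0], [1, [0, 0, -1.4], 0], [1, [0, 0, -1.4], 0]]}}

```text
t: 12.18
eef_pos: [493.1, 178.1, 283.2]
tcp_rot: [0.008, 1.571, -1.697]
ft_force: [-0.1, -0.1, -1.8]
opening: 0.228
```

```bash
python3 -c "from h import *;ft()"
```

```text
12.425 [-0.047  0.068 -1.831 -0.079 -0.068 -0.007] [493.1 177.9 283.2] 0.22505478737311985
```

Clear so far, with about 8 mm to go. I'll continue in small steps.

{"fn": "apply_moves", "kwargs": {"series": [[1, [0, 0, -0.15], 0], [1, [0, 0, -0.3], 0], [1, [0, 0, -0.4], 0], [1, [0, 0, -0.5], 0], [1, [0, 0, -0.5], 0]]}}

```text
t: 13.05
eef_pos: [493.8, 183.0, 283.2]
tcp_rot: [0.294, 1.571, -1.411]
ft_force: [0.4, -0.7, -2.1]
opening: 0.23
```

```bash
python3 -c "from h import *;ft()"
```

```text
13.3 [ 0.032 -0.07  -2.041 -0.071 -0.103  0.006] [493.8 182.9 283.2] 0.22782543115663148
```

{"fn": "apply_moves", "kwargs": {"series": [[1, [0, 0, -0.1], 0], [1, [0, 0, -0.15], 0], [1, [0, 0, -0.2], 0], [1, [0, 0, -0.2], 0]]}}

```text
t: 13.8
eef_pos: [494.1, 184.9, 283.2]
tcp_rot: [0.227, 1.571, -1.477]
ft_force: [-0.6, -0.9, -1.7]
opening: 0.228
```

```bash
python3 -c "from h import *;ft()"
```

```text
14.05 [-9.300e-02 -6.140e-01 -1.329e+00 -1.330e-01 -8.700e-02  1.000e-03] [494.1 184.9 283.2] 0.22796462360635128
```

{"fn": "apply_moves", "kwargs": {"series": [[1, [0, 0, -0.05], 0], [1, [0, 0, -0.1], 0], [1, [0, 0, -0.1], 0], [1, [0, 0, -0.1], 0]]}}

```text
t: 14.55
eef_pos: [494.1, 185.7, 283.1]
tcp_rot: [-0.58, 1.57, -2.285]
ft_force: [-0.3, -5.1, -1.6]
opening: 0.225
```

```bash
python3 -c "from h import *;ft()"
```

```text
14.8 [-0.375 -5.379 -1.381 -0.976 -0.008 -0.017] [494.1 185.7 283.1] 0.229144089588215
```

Push is 5.4 N, and the contact point (tip y≈281) is where the rolls should be. One last look to check it is level.

```bash
python3 - <<'E'
from h import *
s=snap("side","side4"); im=cv2.imread("pics/side4.png")
T=monitor.state()["eef_pos"]; f=np.array([.1217,.9926,0]); n=np.array([.9926,-.1217,0]); up=np.array([0,0,1.]); m=T-188.2*up
x0,y0,x1,y1=270,120,370,210; k=6
o=cv2.resize(im[y0:y1,x0:x1],None,fx=k,fy=k,interpolation=cv2.INTER_CUBIC)
q=[m-55*f+a*11*n+b*4*up for a,b in((-1,-1),(1,-1),(1,1),(-1,1))]
p=((w2px(s,q)-[x0,y0]+.5)*k).round().astype(np.int32); cv2.polylines(o,[p.reshape(-1,1,2)],True,(0,0,255),1)
cv2.imwrite("pics/v4.png",o); ft()
E
```

```text
15.1 [-0.533 -5.576 -1.278 -0.954 -0.033 -0.008] [494.1 185.7 283.1] 0.2277557162011641
```

View pics/v4.png

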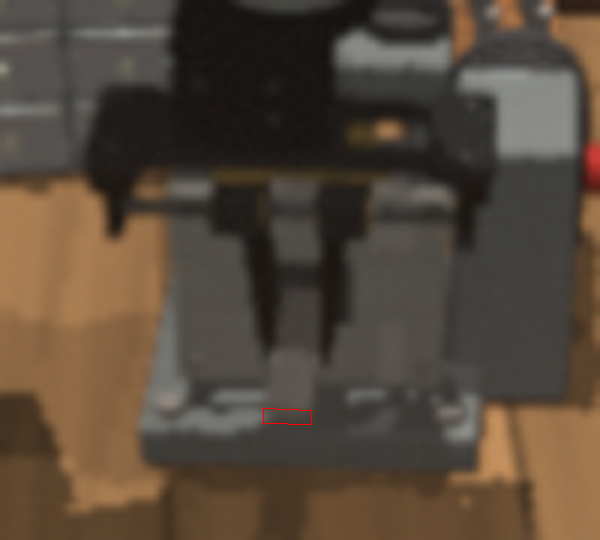

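The picture shows the bar running into the window between the fingers, with its rear end at about (291,407) in the crop, within 1–2 mm of the level prediction. The force is steady, so I'm handing in.

```bash
python3 -c "from h import *;print(job.job_done())"
```

```text
the job is handed in; nothing more can be done
None
```

I picked up the silver bar with the forged nose and fed it nose first through the guard window until the nose met the rolls. I handed the job in with the gripper still holding it there, at about 15 s of the 51 s allowed.

- **Push:** the last checks showed a steady 5.4–5.6 N against the rolls. Grip opening stayed unchanged at about 22 mm, so there was no sign of slip.
- **Position:** contact came where the rolls were expected, with the nose tip about 53 mm past the window face.
- **Level:** the bar's rear end matched a level bar within the 1–2 mm accuracy of the picture. The nose is hidden inside the mill at the end. It also looked level when checked just before the window.
- **Window contact:** on the way in the taper touched the +x side of the window at about 3 N. I shifted the bar about 2 mm sideways, and it went through free after that.
- **Disagreement:** the side camera had suggested the bar sat about 1 mm the other way. I went by the force reading instead.
- **Other things on the bench:** I saw nothing touch them, but I did not check their positions afterwards.

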